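Load a brass tube into the tube-cutting jig against its stop

ROBOT

A 6-joint arm with a two-finger parallel gripper is mounted at the origin on the work surface. World frame = base frame: x ahead of the robot, y to its left, z up, the work surface at z = 0. Lengths are in m, angles in degrees, forces in N, time in s.
With the tool pointing down it reaches from about 0.375 to 0.75 m from the base axis. Payload 9 kg.
Tool frame: the origin (TCP) lies where the fingers leave the gripper's body, on its centre line; the fingertips stand 73 mm ahead of it and the grasp point (between the pads) lies 54 mm ahead of it (robot.tip_reach is the distance from the TCP to the fingertips, in m); z points along the fingers, y is the direction in which the jaws open and shut (so a half turn about z gives the same grasp; the last joint's range is limited). The gripper opens to 85 mm and grips with 20 to 120 N. Pads are 22 mm wide; open, the fingers measure 114 mm over their backs; the gripper's body (76 mm by 85 mm) begins 54 mm behind the grasp point. The pads swing forward as they close: fully open they stand 13 mm farther back than shut.
Start: joints at [-78.478, 5.964, 5.575, 89.605, 0, 77.527], TCP at [0.244, -0.548, 0.304] pointing down, gripper open.
Joint ranges: [-171.21, 171.21], [-48.23, 106.86], [-62.78, 66.21], [-105.2, 120.99], [-86.42, 89.51], [-180, 180]. Speed limits (degrees/s): [127.2, 127.2, 147.25, 180, 180, 180].

INTERFACE

Orientations are given as [roll, pitch, yaw] about the fixed x, y, z axes, in that order (R = Rz(yaw) Ry(pitch) Rx(roll)).
In Python, from plant import robot gives the robot as it stands. Calls block until the motion is done:
- robot.move_pose(position, orientation): joint-space move of the TCP to a pose.
- robot.line_to(position, vel=0.15, rotation=None, guard=None): straight line of the TCP; rotation=None keeps the orientation; vel is the mean speed in m/s. With guard (N) it stops when the force on the tool has changed by that much, and returns True; else False.
- robot.goto_joints(angles): joint-space move.
- robot.set_gripper(opening): finger opening in m; the grip force is fixed at half the most; returns when the fingers have stopped.
- robot.pause(seconds).
- robot.ik(position, orientation): joint angles nearest the present ones, or None.
- robot.observe(): the state.
- robot.grab_frame(name): name is "side" or "top" or "wrist"; returns the picture (384x512x3 uint8, blue, green, red); there is no depth.
- robot.get_calibration(name): a dict with "vertical_fov" (degrees; the focal length in pixels is half the picture's height over the tangent of half this angle, whatever the lens; pixels are square), "cx", "cy" (the principal point, pixels), "rvec" (rotation vector, rad) and "tvec" (3), from world to camera coordinates, as OpenCV has them. Camera axes: x right, y down, z forward; pixel columns grow to the right and rows downward; lengths in m; the calibration is good to about 2 mm. A picture is of the moment at which its call begins: read the wrist's pose just before it. get_calibration takes no time and is no camera call; for the wrist camera it gives the pose at the moment of the call.
A pose or a line that the arm cannot do raises robot.IKError and nothing moves.
- robot.job_done(): hands the job in, once; it reports no verdict.
The state is a dict: "time": time; "q": joint angles; "qvel": joint speeds; "joint_torque": joint torques, N m; "tool_pos": TCP position; "tcp_rot": TCP orientation; "ft_force": force on the tool from outside, world axes, zero at the start; "torque": the same for the moment, N m; "gripper_width": finger opening in m.
Only numpy, scipy, OpenCV 4.12 (cv2) and the standard library are available. Lean on these libraries where they do the work, as an engineer would, in place of code of your own. Each camera call takes 0.05 s, during which the arm holds its last target.

TASK

Take the brass tube from the wooden rack, lay it in the V-groove of the tube-cutting jig from the open mouth end, and push it gently along under the blue sprung hold-down until its end bears against the brass stop, ready to be sawn to length. The stop is already set to the wanted length and is only lightly clamped, so feel for it and do not push it out of its setting. Leave the other tubes, the bead jar and the bangle where they are.

Things in the scene. Friction and masses are not known exactly. Their poses are not given: they have to be found in the camera images.
- jig: Tube-cutting jig, fixed: steel base 235 x 70 x 12 mm, on it a 40 mm wide aluminium bed with a straight 90 degree V-groove. Origin: underside, on the groove's centre plane; x points along the groove from its open mouth to the stop, z up. The bed runs from x = -120 (mouth, nothing beyond it) to +45 mm, its top 42 mm above the table; a 16 mm tube in the groove has its axis at y = 0, z = 45 mm.
- groove_mouth (a point): Point on the axis line of a 16 mm tube lying in the groove, at the mouth end of the bed (jig x = -120 mm, z = 45 mm).
- groove_end (a point): Point on the same line at the stop end of the bed (jig x = +45 mm, z = 45 mm); from groove_mouth to groove_end is the way to push. Two steel saw guide cheeks 6 mm thick, their inner sides 28 mm apart, stand beside the groove at jig x = 29 to 41 mm, up to 68 mm high.
- holddown_fork (a point): Pivot of the blue sprung hold-down, in a steel fork 44 mm wide that bridges the groove at jig x = -23 to -9 mm, 62 to 73 mm above the table: a tube must be fed under it from the mouth side. The blue finger, 12 mm wide, slopes down towards the stop; the tube's end meets it at about jig x = +12 mm and lifts it. It presses with 3 to 4 N; sliding the tube on takes a steady 4 to 8 N.
- stop_block (a point): Top of the block behind the brass stop (jig x = 92, z = 58 mm). The stop is a plate 22 x 22 mm on a steel rod in this block, square to the groove's line; its face is anywhere from jig x = +48 to +68 mm, set differently each time and not measured. Friction alone holds it: up to about 13 N of a tube's end on it leave it in place, over 15 N slide it away.
- brass_tube: The yellow brass tube to load: 16 mm outside diameter, 200 mm long, 60 to 100 g, ends alike. Origin: its middle, on the axis; x along it. With its middle at jig x = -130 mm its front end is just short of the fork, but it balances on the bed only from about -105 mm on; with its middle at -97 mm the end is under the fork, short of the blue finger. Seated, 12 to 32 mm of it still stick out of the mouth.
- rack: Wooden rack, fixed to the table, base 200 x 190 x 8 mm with two notched bars across it, 8 mm thick, near its ends (rack x = -92 to -84 and +84 to +92 mm). Three tubes lie in the notches along the rack's x axis, 62 mm apart (rack y = -62, 0, +62 mm, in any order), axes 36 mm above the table; between the bars the tubes are free down to the base. Origin: centre of its underside.
- copper_tube: Reddish copper tube of the same size, lying in the rack, to be left there. Origin: its middle, x along it.
- aluminium_tube: Silvery aluminium tube of the same size, lying in the rack, to be left there. Origin: its middle, x along it.
- bead_jar: Closed amber jar with a metal cap, 48 mm diameter, 60 mm high, standing on the table beyond the jig, to be left alone. Origin: centre of its underside.
- bangle: Brass bangle, 68 mm outside diameter, 10 mm high, lying on the table on the robot's side of the jig, to be left alone. Origin: centre of its underside.
Things that resemble listed ones, but are neither listed nor needed, are in the scene too. What is meant by the brass_tube is not purple, and is the smaller of those in its own colour.

How it is judged (in metres and radians):
On the way, in this order (a step that is already met when the one before it is completed fails the run):
1. the brass tube lies in the V-groove (y of brass_tube in the frame of jig between -0.003 and 0.003 m and z of brass_tube in the frame of jig between 0.042 and 0.048 m and angle between the x axis of brass_tube and the x axis of jig, either way round below 0.04 rad), for 0.1 s.
2. the brass tube, lying in the groove, bears on the stop (all of step 1 and contact force between brass_tube and stop above 1 N), for 0.05 s.
At the end, for the whole second after the job is handed in: The brass tube rests in the V-groove (within 3 mm and 0.04 rad of its line), its end within 1.5 mm of the stop after bearing on it with over 1 N; the stop is within 1.5 mm of its setting; the other tubes, jar and bangle are within 15 mm of where they were (all of step 1 and distance between brass_tube and stop_c0 below 0.1045 m and distance of stop_c0 from where it was at the start of the episode below 0.0015 m and linear speed of brass_tube below 0.01 m/s and not (distance of any of copper_tube, aluminium_tube, bead_jar, bangle from where it was at the start of the episode above 0.015 m)); the robot touches nothing.
It fails at once if the stop is pushed out of its setting by more than 1.5 mm (distance of stop_c0 from where it was at the start of the episode above 0.0015 m).
It fails at once if the other tubes, the bead jar or the bangle are moved by more than 15 mm (distance of any of copper_tube, aluminium_tube, bead_jar, bangle from where it was at the start of the episode above 0.015 m).
It also fails if it takes over 61 s, if anything falls off the work surface, if the arm or the gripper's body presses on something with over 40 N, if the wrist force passes 120 N, or if a joint passes its speed limit or range.

## Working session

There is one attempt and no reset: what is moved stays moved. The work goes in short steps, each a Python script; the robot and the scene stay as the last script left them, time stands still between calls to the robot, and variables do not carry over. Pictures are saved under pics/ and viewed, and the job is handed in when it is done.

```bash
ls; mkdir -p pics; python3 - <<'E'
from plant import robot
import cv2
for n in("side","top","wrist"):
    c=robot.get_calibration(n);print(n,c)
    cv2.imwrite(f"pics/{n}0.png",robot.grab_frame(n))
o=robot.observe();print(o)
E
```

```text
pics
side {'vertical_fov': 50.75874560891927, 'cx': 251.54406045222683, 'cy': 190.1078372337746, 'rvec': array([-0.02581362,  2.93259944, -1.12169805]), 'tvec': array([0.49912076, 0.16243038, 1.08500154])}
top {'vertical_fov': 44.66055277345222, 'cx': 252.12243049490624, 'cy': 197.21370089092488, 'rvec': array([ 2.13350809, -2.11792349,  0.1889858 ]), 'tvec': array([-0.180886  ,  0.52926589,  1.38764829])}
wrist {'vertical_fov': 60.44573515226029, 'cx': 250.16516386619685, 'cy': 189.93614736998506, 'rvec': array([-2.41228239,  1.56536695,  0.24478409]), 'tvec': array([-0.59861772, -0.03858899,  0.38033292])}
{'time': 0.15, 'q': array([-7.84778890e+01,  5.99099847e+00,  5.54034905e+00,  8.96056965e+01,
       -2.67455116e-03,  7.75269713e+01]), 'qvel': array([ 0.05615201, -0.04443115,  0.07871538,  0.03824456,  0.02171591,
       -0.13723351]), 'joint_torque': array([ 3.81892431e-03, -5.57359779e+01,  5.04004276e+01,  1.27390434e-02,
       -2.80214335e-04,  2.06491967e-05]), 'tool_pos': array([ 0.24396115, -0.54797339,  0.30332783]), 'tcp_rot': array([-1.79944406e+02, -9.55816707e-03,  2.39951364e+01]), 'ft_force': array([ 0.71437551, -0.00754021,  0.27697027]), 'torque': array([ 0.00595252, -0.00214987, -0.10977549]), 'gripper_width': 0.08540044574877777}
```

View pics/side0.png

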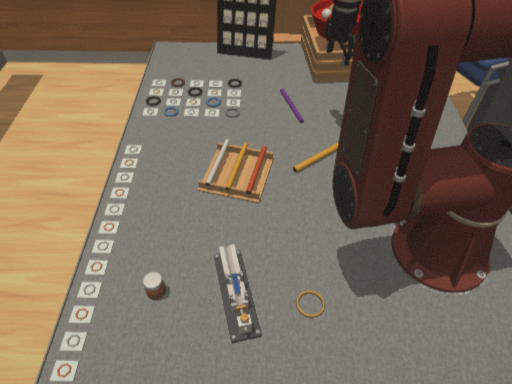

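View pics/top0.png

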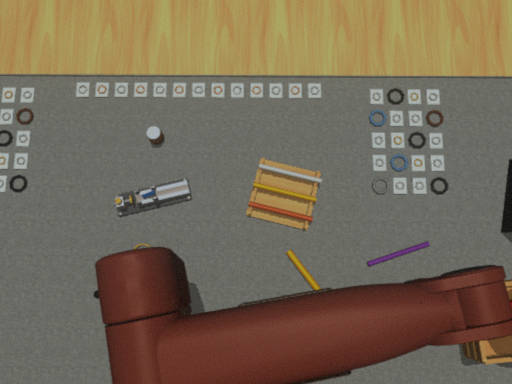

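View pics/wrist0.png

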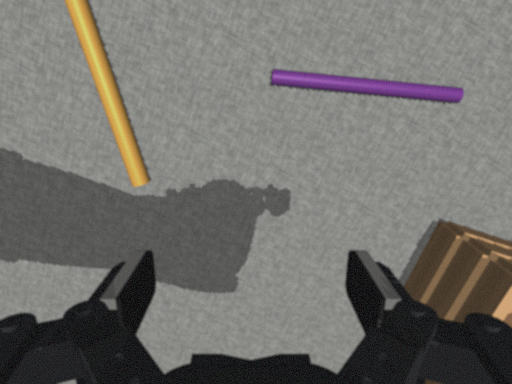

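Candidates: the yellow tube in the middle of the rack (side 237,168; top 284,192), a longer and thicker yellow tube loose on the table (side 318,157; top 303,270), and a purple one (side 291,105). The one in the rack fits, because it is smaller, yellow and lying in the rack. I'll confirm it with an enlarged crop.

```bash
cat > h.py <<'E'
import numpy as np, cv2
from scipy.spatial.transform import Rotation as R
def K(c):
    f=192/np.tan(np.radians(c['vertical_fov']/2)); return np.array([[f,0,c['cx']],[0,f,c['cy']],[0,0,1]])
def pix2w(c,uv,z):
    Rm,_=cv2.Rodrigues(c['rvec']); C=-Rm.T@c['tvec']
    d=Rm.T@np.linalg.inv(K(c))@np.array([uv[0],uv[1],1.]); return C+d*(z-C[2])/d[2]
def proj(c,P):
    return cv2.projectPoints(np.array(P,float).reshape(-1,3),c['rvec'],c['tvec'],K(c),None)[0].reshape(-1,2)
def triang(cs,uvs):
    Ps=[K(c)@np.c_[cv2.Rodrigues(c['rvec'])[0],c['tvec']] for c in cs]
    X=cv2.triangulatePoints(Ps[0],Ps[1],np.array(uvs[0],float),np.array(uvs[1],float)); return (X[:3]/X[3]).ravel()
E
python3 - <<'E'
from plant import robot
from h import *
t=cv2.imread('pics/top0.png');s=cv2.imread('pics/side0.png')
cv2.imwrite('pics/ctop.png',cv2.resize(t[120:300,100:340],None,fx=3.3,fy=3.3,interpolation=cv2.INTER_CUBIC))
a=cv2.resize(s[130:210,190:350],None,fx=4.5,fy=4.5,interpolation=cv2.INTER_CUBIC)
cv2.imwrite('pics/cside.png',a)
c=robot.get_calibration('top')
for n,uv,z in [('brA',(254,186),.036),('brB',(315,199),.036),('mouth',(189,187),.042),('base',(118,207),.012),('jar',(154,133),.06),('loose',(290,253),.01),('cu',(280,212),.036),('al',(290,173),.036),('bangle',(142,248),.01)]: print(n,pix2w(c,uv,z).round(3))
E
```

```text
brA [ 0.568 -0.183  0.036]
brB [ 0.528 -0.371  0.036]
mouth [0.562 0.019 0.042]
base [0.503 0.244 0.012]
jar [0.73  0.131 0.06 ]
loose [ 0.363 -0.295  0.01 ]
cu [ 0.487 -0.263  0.036]
al [ 0.61  -0.295  0.036]
bangle [0.375 0.163 0.01 ]
```

View pics/ctop.png

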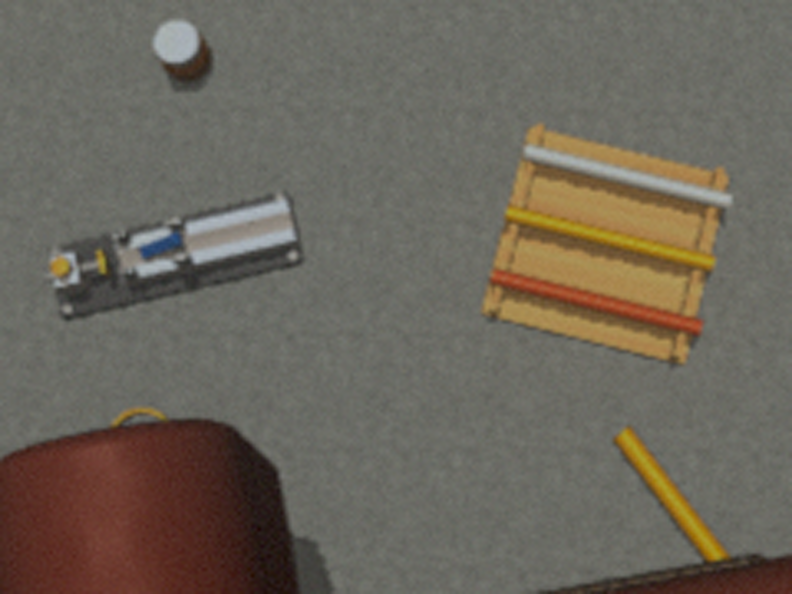

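View pics/cside.png

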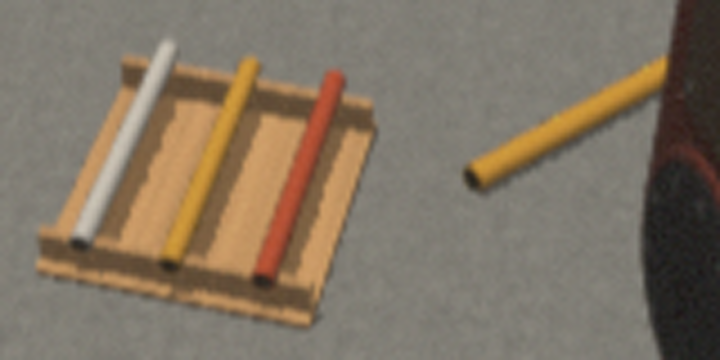

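The crop confirms it: the yellow tube in the middle of the rack is the brass tube, and the loose yellow one is clearly thicker. Next I'll take closer wrist views of the rack and the jig.

```bash
cat >> h.py <<'E'
def Rt(yaw): return R.from_euler('xyz',[180,0,yaw],degrees=True).as_matrix()
E
python3 - <<'E'
from plant import robot
from h import *
c=robot.get_calibration('wrist');o=robot.observe()
Rm=cv2.Rodrigues(c['rvec'])[0];C=-Rm.T@c['tvec']
Tr=R.from_euler('xyz',o['tcp_rot'],degrees=True).as_matrix()
off=Tr.T@(C-o['tool_pos']);print('cam off in tool',off.round(4),'view dir tool',(Tr.T@Rm.T[:,2]).round(3))
def look(P,h,yaw,name):
    T=Rt(yaw); p=np.array(P)-T@np.array([off[0],off[1],0]); p[2]=h
    # account for tilt
    v=T@(Tr.T@Rm.T[:,2]); p[:2]-=v[:2]/-v[2]*(h-off[2]-.04)
    try: robot.move_pose(p,[180,0,yaw])
    except Exception as e: print(name,p,'IK',repr(e)); return
    robot.pause(.3)
    c=robot.get_calibration('wrist'); im=robot.grab_frame('wrist')
    cv2.imwrite(f'pics/{name}.png',im); np.save(f'{name}.npy',c,allow_pickle=True); print(name,p,robot.observe()['time'])
look([.548,-.277,0],.34,78,'w_rack')
look([.54,.10,0],.34,104,'w_jig')
for n in('side','top'): cv2.imwrite(f'pics/{n}1.png',robot.grab_frame(n))
E
```

```text
cam off in tool [ 0.0782 -0.0004 -0.0696] view dir tool [-0.302 -0.001  0.953]
w_rack [ 0.55686541 -0.23914525  0.34      ] 2.1167
w_jig [0.53137375 0.13790996 0.34      ] 3.875
```

View pics/w_rack.png

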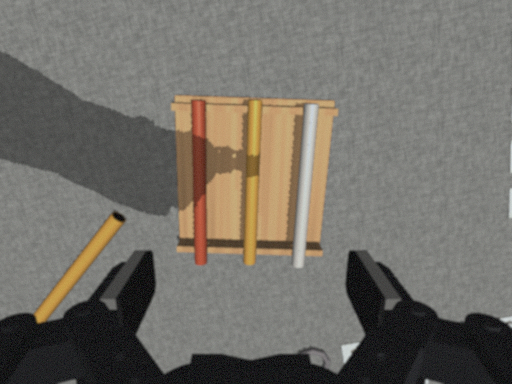

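View pics/w_jig.png

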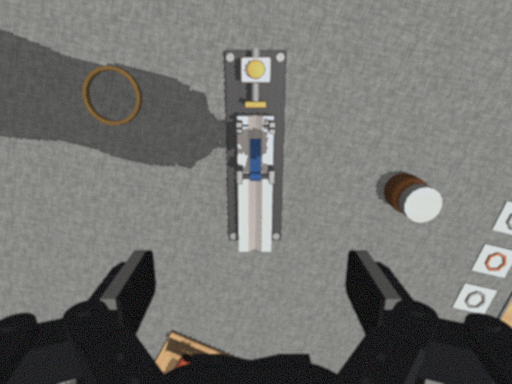

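```bash
python3 - <<'E'
from h import *
im=cv2.imread('pics/w_jig.png')
cv2.imwrite('pics/cjig.png',cv2.resize(im[40:270,200:310],None,fx=2.6*2.6/2.6,fy=2.6,interpolation=cv2.INTER_CUBIC))
im=cv2.imread('pics/w_rack.png')
c=np.load('w_rack.npy',allow_pickle=True).item()
hsv=cv2.cvtColor(im,cv2.COLOR_BGR2HSV)
m=(cv2.inRange(hsv,(18,170,90),(32,255,255)))
m[:, :225]=0;m[:,290:]=0
n,l,st,ce=cv2.connectedComponentsWithStats(m); k=1+np.argmax(st[1:,4]);print(st[k],ce[k])
ys,xs=np.nonzero(l==k)
P=np.array([pix2w(c,(x,y),.041)[:2] for x,y in zip(xs,ys)])
mu=P.mean(0);u,s,v=np.linalg.svd(P-mu);d=v[0]*np.sign(v[0][1])
t=(P-mu)@d;w=(P-mu)@v[1];print('len',np.ptp(t),'w',np.ptp(w),'mid',mu+d*(t.max()+t.min())/2,'ang',np.degrees(np.arctan2(d[1],d[0])))
E
```

```text
[257 156   1   1   1] [257. 156.]
len 0.0 w 0.0 mid [ 0.56497265 -0.23927258] ang 0.0
```

View pics/cjig.png

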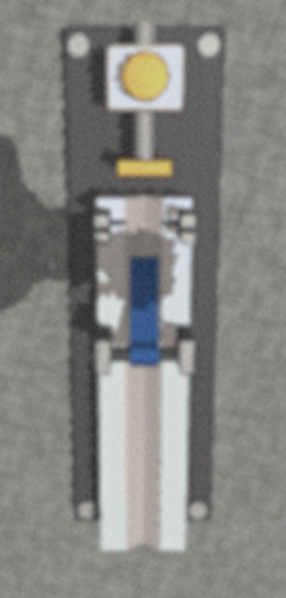

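```bash
python3 - <<'E'
from h import *
from scipy.optimize import least_squares
c=np.load('w_jig.npy',allow_pickle=True).item()
pts=[(-120,20,42,100,550),(-120,-20,42,187,549.5),(45,20,42,97,196.5),(45,-20,42,193,196),(92,0,58,146,76),
('a',35,12,78,518),('a',-35,12,212,518),('b',35,12,63,28),('b',-35,12,224,28)]
uv=np.array([[200+p[3]/2.6,40+p[4]/2.6] for p in pts])-0.31
def mod(q):
    x,y,th,a=q;L=np.array([[a if p[0]=='a' else a+235 if p[0]=='b' else p[0],p[1],p[2]] for p in pts])/1000
    if 0: pass
    return np.array(L),np.c_[x+L[:,0]*np.cos(th)-L[:,1]*np.sin(th),y+L[:,0]*np.sin(th)+L[:,1]*np.cos(th),L[:,2]]
f=lambda q:(proj(c,mod([q[0],q[1],q[2],q[3]*1000])[1])-uv).ravel()
r=least_squares(f,[.53,.13,np.radians(104),-.12],x_scale=[.01,.01,.1,.01],loss='soft_l1')
print(r.x,np.degrees(r.x[2]));print(f(r.x).reshape(-1,2).round(2))
x,y,th,a=r.x;np.save('jig.npy',r.x[:3])
d=np.array([np.cos(th),np.sin(th)])
print('mouth',[x,y]-.12*d,'end',[x,y]+.045*d)
# stop plate: near edge bottom of yellow
for z in(.045,.056):
  P=pix2w(c,(200+145/2.6-.3,40+(176)/2.6-.3),z);print('stop face jigx',(P[:2]-[x,y])@d)
# overlay check in top/side
for n in('top','side'):
    from plant import robot
    cc=robot.get_calibration(n); L,W=mod([x,y,th,a*1000]); im=cv2.imread(f'pics/{n}1.png')
    u0=proj(cc,W);mn=u0.min(0).astype(int)-15;mx=u0.max(0).astype(int)+15;im=cv2.resize(im[mn[1]:mx[1],mn[0]:mx[0]],None,fx=5,fy=5,interpolation=cv2.INTER_CUBIC)
    for u in u0: cv2.circle(im,tuple(int(v) for v in (u-mn+.5)*5),4,(0,255,0),1)
    cv2.imwrite(f'pics/ov_{n}.png',im);print(im.shape)
im=cv2.imread('pics/w_rack.png');print(cv2.cvtColor(im,cv2.COLOR_BGR2HSV)[[130,180,230],:][:,[246,249,252,255]])
E
```

```text
[ 0.53763727  0.14104916  1.81884191 -0.12088453] 104.21196520164976
[[ 1.11 -0.14]
 [-0.15 -0.08]
 [ 0.1   0.14]
 [-0.18  0.17]
 [-0.15 -0.14]
 [-0.99  2.02]
 [ 0.1   1.8 ]
 [-0.29 -0.63]
 [ 0.57 -0.92]]
mouth [0.56709845 0.02472187] end [0.52658933 0.1846719 ]
stop face jigx 0.05360061821944724
stop face jigx 0.05427248153860506
(345, 540, 3)
(640, 390, 3)
[[[ 16 120 117]
  [ 18 164 168]
  [ 21 154 197]
  [ 25 136 199]]

 [[ 18 155 135]
  [ 18 161 189]
  [ 22 149 197]
  [ 20 161 193]]

 [[ 19 160 174]
  [ 20 155 199]
  [ 21 155 197]
  [ 19 158 174]]]
```

```bash
python3 - <<'E'
from h import *
im=cv2.imread('pics/w_rack.png')
cv2.imwrite('pics/crack.png',cv2.resize(im[90:275,165:345],None,fx=3.2,fy=3.2,interpolation=cv2.INTER_CUBIC))
c=np.load('w_rack.npy',allow_pickle=True).item()
hsv=cv2.cvtColor(im,cv2.COLOR_BGR2HSV)
m=cv2.inRange(hsv,(14,140,80),(32,255,255))
m=cv2.morphologyEx(m,cv2.MORPH_OPEN,np.ones((5,5)))
m[:, :235]=0;m[:,275:]=0
n,l,st,ce=cv2.connectedComponentsWithStats(m);print(st)
k=1+np.argmax(st[1:,4]); ys,xs=np.nonzero(l==k)
P=np.array([pix2w(c,(x,y),.040)[:2] for x,y in zip(xs,ys)])
mu=P.mean(0);u,s,v=np.linalg.svd(P-mu,full_matrices=False);d=v[0]*np.sign(v[0][1])
t=(P-mu)@d;w=(P-mu)@v[1];print('len',np.ptp(t),'w',np.ptp(w),'mid',mu+d*(t.max()+t.min())/2,'ang',np.degrees(np.arctan2(d[1],d[0])))
E
```

```text
[[     0      0    512    384 194737]
 [   244    100     17    164   1836]
 [   257    101      5      7     35]]
len 0.1991450525972614 w 0.015502077458638294 mid [ 0.55076718 -0.2752988 ] ang 76.50410248148741
```

View pics/crack.png

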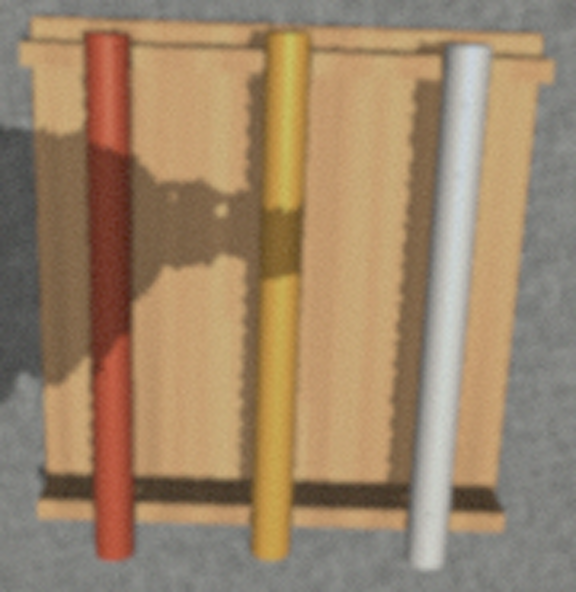

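View pics/ov_top.png

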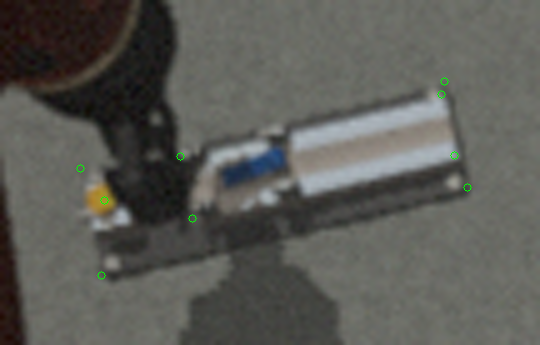

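View pics/ov_side.png

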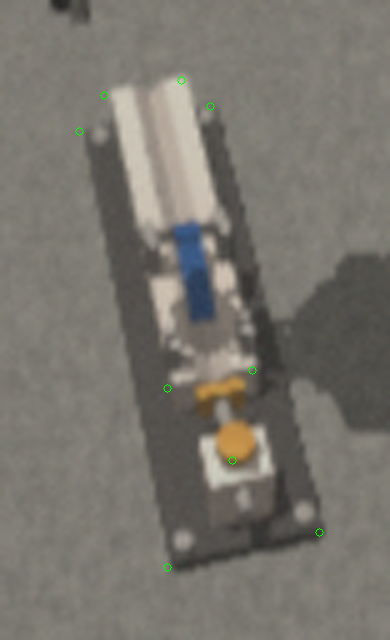

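```bash
python3 - <<'E'
from plant import robot
from h import *
a=np.radians(76.5);d=np.array([np.cos(a),np.sin(a)])
g=np.array([.5508,-.2753])-.040*d
robot.move_pose([*g,.20],[180,0,76.5]); robot.set_gripper(.042)
o0=robot.observe();print(o0['tool_pos'],o0['tcp_rot'],o0['gripper_width'],o0['time'])
hit=robot.line_to([*g,.092],vel=.12,guard=8);print('hit',hit,robot.observe()['tool_pos'])
if not hit:
    robot.set_gripper(0.0);o=robot.observe();print('w',o['gripper_width'],o['ft_force']-o0['ft_force'])
    robot.line_to([*g,.22],vel=.15);robot.pause(.2)
    o=robot.observe();print('w',o['gripper_width'],o['ft_force']-o0['ft_force'],o['time'])
    cv2.imwrite('pics/lift_side.png',robot.grab_frame('side'));cv2.imwrite('pics/lift_w.png',robot.grab_frame('wrist'))
    robot.line_to
E
```

```text
[ 0.54148942 -0.31409134  0.20000169] [-1.79998138e+02 -1.50538513e-04  7.65101956e+01] 0.04238206642151434 6.2
hit False [ 0.54195432 -0.31461036  0.09304299]
w 0.014190408145622928 [-4.98745436  1.33731944  6.8912589 ]
w 0.013756083118463268 [-1.49404883  1.13531092  0.66449485] 8.8167
```

```bash
cd pics; python3 -c "
import cv2,numpy as np
a=cv2.imread('lift_side.png');b=cv2.imread('lift_w.png')
cv2.imwrite('l.png',np.hstack([cv2.resize(a[80:270,130:330],(400,380)),cv2.resize(b,(400,380))]))"
```

```text
(no output)
```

View pics/l.png

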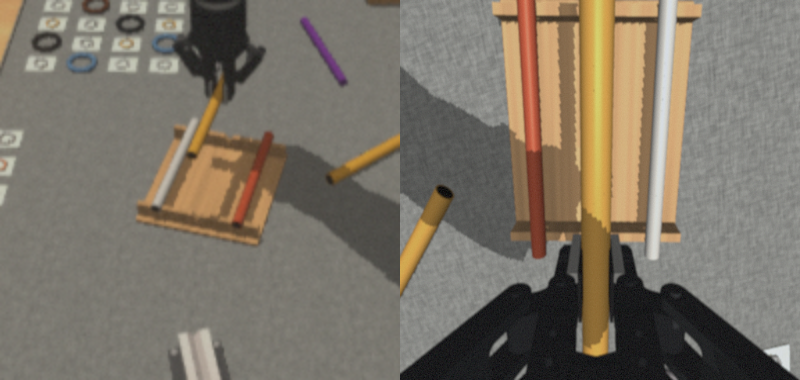

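```bash
python3 - <<'E'
from plant import robot
from h import *
x,y,th=np.load('jig.npy');d=np.array([np.cos(th),np.sin(th)]);yaw=np.degrees(th)
p=np.array([x,y])-.172*d
robot.move_pose([*p,.22],[180,0,yaw]); robot.line_to([*p,.135],vel=.12);robot.pause(.2)
o=robot.observe();print(o['tool_pos'],o['tcp_rot'],o['ft_force'],o['time'])
for n in('side','top','wrist'):
    c=robot.get_calibration(n);im=robot.grab_frame(n);cv2.imwrite(f'pics/pre_{n}.png',im);np.save(f'pre_{n}.npy',c,allow_pickle=True)
    if n!='wrist':
        u=proj(c,[[*(np.array([x,y])-.13*d),.05]])[0].astype(int);im=im[max(0,u[1]-45):u[1]+45,max(0,u[0]-60):u[0]+60]
    cv2.imwrite(f'pics/p_{n}.png',cv2.resize(im,(512,384),interpolation=cv2.INTER_CUBIC))
E
```

```text
[ 0.58037759 -0.02583913  0.13593483] [1.79926707e+02 4.05754725e-02 1.04212877e+02] [ 0.0124618   0.15541033 -0.12800732] 11.0917
```

View pics/p_side.png

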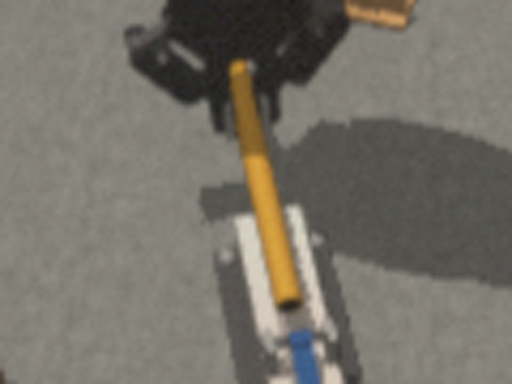

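View pics/p_top.png

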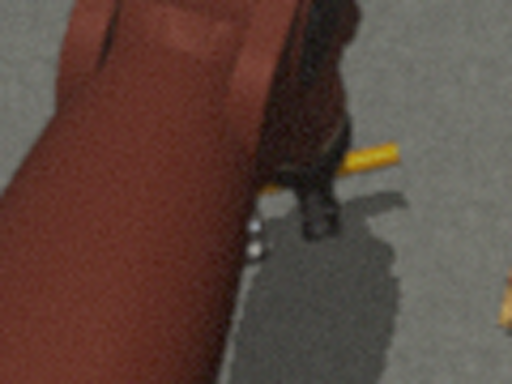

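View pics/p_wrist.png

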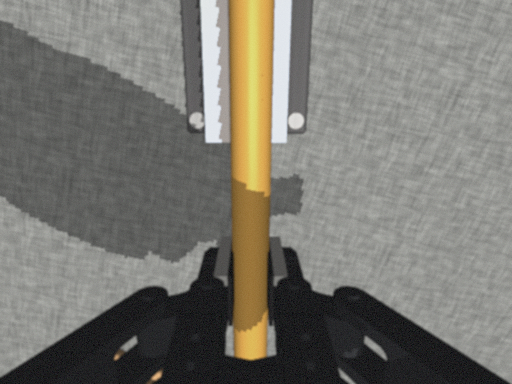

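```bash
python3 - <<'E'
from h import *
x,y,th=np.load('jig.npy');d=np.array([np.cos(th),np.sin(th)]);n=np.array([-d[1],d[0]])
c=np.load('pre_wrist.npy',allow_pickle=True).item()
im=cv2.imread('pics/pre_wrist.png')
cv2.imwrite('pics/pz.png',cv2.resize(im[0:150,170:330],None,fx=5,fy=4,interpolation=cv2.INTER_CUBIC))
for uv in[(206,142),(288,142),(200,2),(293,2)]:
    P=pix2w(c,uv,.042)[:2]-[x,y];print(uv,'jig',(P@d).round(4),(P@n).round(4))
for uv in[(251,200),(251,5)]:
    P=pix2w(c,uv,.135-.057+.008)[:2]-[x,y];print('tube',(P@d).round(4),(P@n).round(4))
# rows of gradients
for r in (10,60,120):print(r,im[r,190:310].mean(1).astype(int).tolist())
E
```

```text
(206, 142) jig -0.1208 0.0208
(288, 142) jig -0.1208 -0.0199
(200, 2) jig -0.0591 0.021
(293, 2) jig -0.0591 -0.0199
tube -0.1359 -0.0013
tube -0.0694 -0.0013
10 [93, 88, 89, 94, 93, 96, 96, 92, 83, 96, 151, 208, 229, 230, 228, 228, 228, 229, 230, 229, 228, 229, 228, 229, 231, 230, 230, 227, 216, 178, 155, 154, 156, 157, 162, 156, 154, 137, 114, 93, 99, 109, 117, 126, 133, 136, 139, 145, 147, 150, 155, 157, 159, 163, 162, 165, 165, 168, 172, 177, 180, 182, 184, 182, 179, 180, 178, 172, 169, 167, 166, 163, 159, 160, 160, 157, 154, 151, 149, 144, 138, 128, 124, 140, 188, 225, 232, 232, 229, 229, 229, 230, 230, 230, 230, 232, 231, 229, 231, 231, 217, 167, 117, 101, 99, 99, 101, 104, 102, 104, 102, 98, 101, 99, 100, 103, 104, 102, 105, 102]
60 [96, 93, 98, 95, 91, 94, 90, 94, 95, 90, 91, 96, 154, 212, 230, 231, 231, 229, 231, 231, 231, 229, 230, 232, 229, 232, 228, 216, 178, 157, 155, 161, 161, 161, 162, 160, 162, 151, 131, 103, 97, 105, 113, 121, 130, 132, 138, 142, 149, 148, 155, 157, 159, 162, 162, 164, 167, 169, 175, 179, 185, 187, 187, 186, 184, 182, 178, 174, 171, 168, 166, 161, 160, 162, 160, 151, 153, 147, 145, 139, 127, 122, 136, 190, 228, 231, 231, 231, 230, 230, 229, 231, 230, 231, 231, 231, 231, 230, 220, 175, 127, 98, 99, 102, 104, 105, 105, 108, 98, 99, 104, 103, 102, 105, 107, 108, 106, 97, 93, 94]
120 [188, 200, 196, 194, 191, 193, 191, 192, 192, 188, 171, 137, 116, 123, 158, 205, 228, 232, 229, 232, 229, 230, 232, 229, 230, 231, 229, 218, 183, 161, 154, 163, 156, 159, 157, 164, 160, 159, 151, 131, 106, 96, 105, 114, 125, 129, 137, 143, 145, 151, 153, 156, 157, 162, 160, 160, 167, 173, 175, 181, 184, 184, 185, 184, 187, 182, 180, 176, 171, 166, 164, 159, 160, 157, 153, 153, 149, 143, 136, 131, 127, 153, 202, 228, 233, 231, 230, 231, 231, 231, 229, 231, 230, 231, 230, 228, 212, 178, 183, 214, 219, 220, 220, 218, 214, 214, 217, 216, 217, 219, 220, 221, 219, 194, 137, 104, 112, 143, 161, 153]
```

View pics/pz.png

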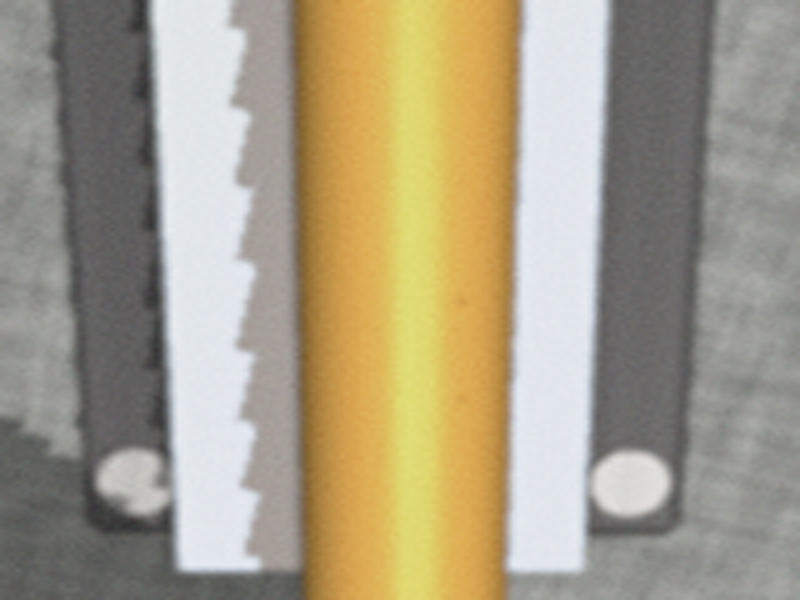

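```bash
python3 - <<'E'
from plant import robot
from h import *
x,y,th=np.load('jig.npy');d=np.array([np.cos(th),np.sin(th)]);n=np.array([-d[1],d[0]])
xy=np.array([x,y])+.0015*n;np.save('jig.npy',[*xy,th])
p=xy-.172*d
o0=robot.observe()
robot.line_to([*p,.112],vel=.06)
hit=robot.line_to([*p,.098],vel=.015,guard=4)
o=robot.observe();print(hit,o['tool_pos'],o['tcp_rot'],o['ft_force']-o0['ft_force'],o['torque']-o0['torque'],o['time'])
c=robot.get_calibration('wrist');cv2.imwrite('pics/low_w.png',robot.grab_frame('wrist'));cv2.imwrite('pics/low_s.png',cv2.resize(robot.grab_frame('side')[220:320,170:310],None,fx=5,fy=5,interpolation=cv2.INTER_CUBIC))
E
```

```text
True [ 0.57808735 -0.02615051  0.10057716] [-1.79949953e+02 -7.03840363e-03  1.04209085e+02] [-0.83532098 -0.88160488  4.22199428] [0.07685342 0.15905621 0.0860455 ] 12.4917
```

View pics/low_w.png

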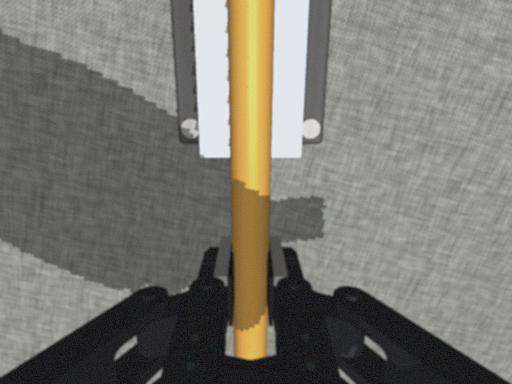

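View pics/low_s.png

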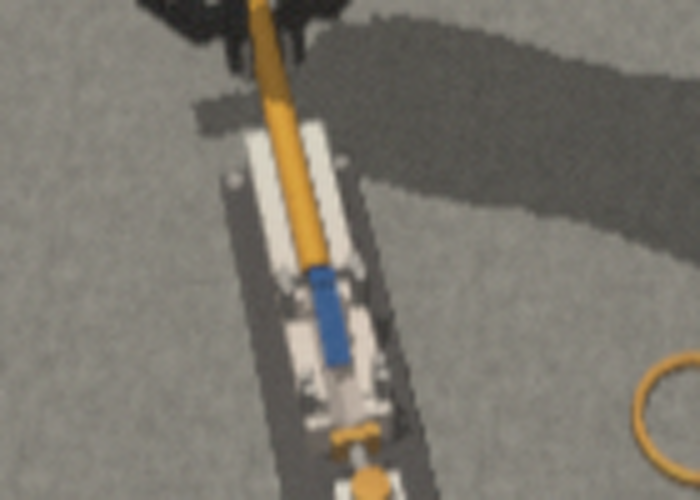

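```bash
python3 - <<'E'
from plant import robot
from h import *
x,y,th=np.load('jig.npy');d=np.array([np.cos(th),np.sin(th)])
o0=robot.observe();z=o0['tool_pos'][2]+.0005
q=np.array([x,y])-.138*d
hit=robot.line_to([*q,z],vel=.04,guard=8)
o=robot.observe();P=o['tool_pos'][:2]-[x,y];print(hit,'jigx',P@d,o['ft_force']-o0['ft_force'],o['time'])
cv2.imwrite('pics/in_w.png',robot.grab_frame('wrist'));cv2.imwrite('pics/in_s.png',cv2.resize(robot.grab_frame('side')[220:320,170:310],None,fx=5,fy=5,interpolation=cv2.INTER_CUBIC))
E
```

```text
False jigx -0.13820117188990388 [-2.36071299 -5.02217834  4.33940514] 13.5833
```

View pics/in_w.png

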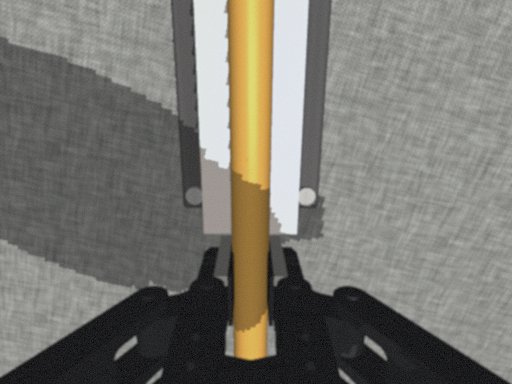

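View pics/in_s.png

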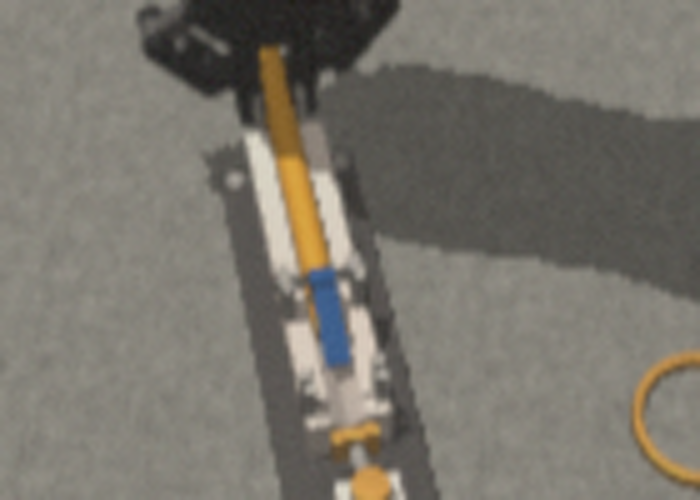

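```bash
python3 - <<'E'
from plant import robot
from h import *
x,y,th=np.load('jig.npy');d=np.array([np.cos(th),np.sin(th)]);yaw=np.degrees(th);xy=np.array([x,y])
robot.set_gripper(.036);o=robot.observe();print(o['gripper_width'],o['ft_force'])
robot.line_to([*(xy-.138*d),.165],vel=.12)
robot.line_to([*(xy-.222*d),.165],vel=.15,rotation=[180,0,yaw])
robot.set_gripper(0.0);robot.pause(.2)
o=robot.observe();print(o['gripper_width'],o['ft_force'],o['time'])
c=robot.get_calibration('wrist');im=robot.grab_frame('wrist');cv2.imwrite('pics/rel_w.png',im);np.save('rel_w.npy',c,allow_pickle=True)
cv2.imwrite('pics/rel_s.png',cv2.resize(robot.grab_frame('side')[200:320,170:310],None,fx=5,fy=5,interpolation=cv2.INTER_CUBIC))
E
```

```text
0.03603475656042379 [0.80124375 0.51928084 0.2681404 ]
0.0005020165192526635 [-0.2380732  -0.95431699  0.00220966] 16.05
```

View pics/rel_w.png

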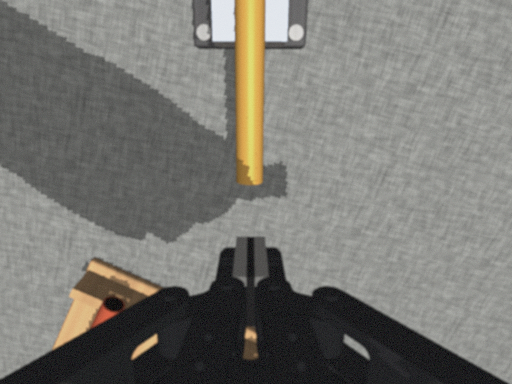

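View pics/rel_s.png

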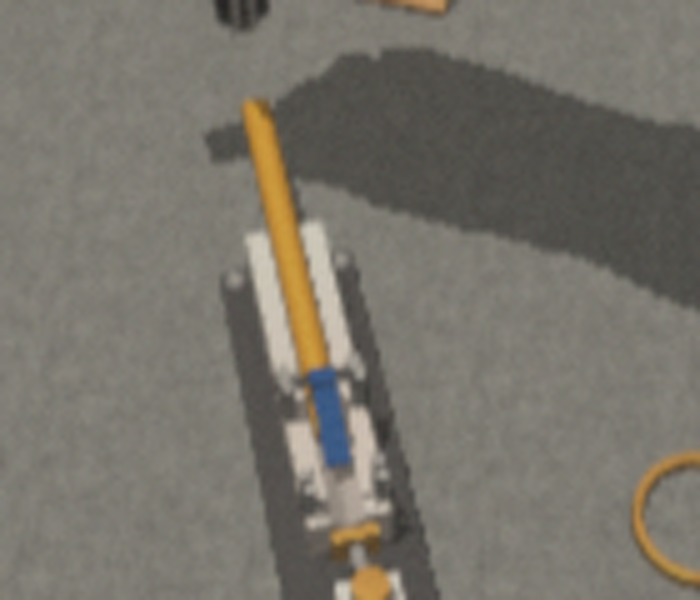

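```bash
python3 - <<'E'
from plant import robot
from h import *
x,y,th=np.load('jig.npy');d=np.array([np.cos(th),np.sin(th)]);n=np.array([-d[1],d[0]]);xy=np.array([x,y])
c=np.load('rel_w.npy',allow_pickle=True).item()
P=pix2w(c,(250,184),.050)[:2]-xy;print('rear end jig',P@d,P@n)
robot.line_to([*(xy-.222*d),.102],vel=.1);robot.pause(.3)
b=np.mean([(robot.pause(.02),robot.observe()['ft_force'])[1] for _ in range(5)],0);np.save('b.npy',b)
def st(tag):
    o=robot.observe();P=o['tool_pos'][:2]-xy;f=o['ft_force']-b
    print(tag,'x %.4f y %.4f'%(P@d,P@n),'F along %.2f lat %.2f z %.2f'%(f[:2]@d,f[:2]@n,f[2]),'t',o['time'])
st('start')
hit=robot.line_to([*(xy-.195*d),.102],vel=.03,guard=3);st(('A',hit))
cv2.imwrite('pics/pA.png',robot.grab_frame('wrist'))
E
```

```text
rear end jig -0.19870401316311234 -0.0006654526228228837
start x -0.2221 y -0.0001 F along -0.40 lat 0.89 z -0.36 t 17.3167
('A', True) x -0.1991 y 0.0002 F along 0.02 lat 0.84 z 0.68 t 18.0333
```

View pics/pA.png

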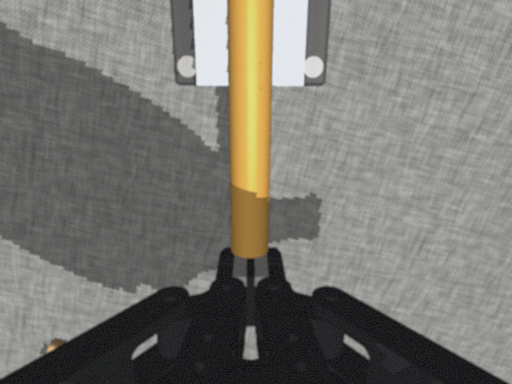

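```bash
cat > push.py <<'E'
from plant import robot
from h import *
x,y,th=np.load('jig.npy');d=np.array([np.cos(th),np.sin(th)]);n=np.array([-d[1],d[0]]);xy=np.array([x,y]);b=np.load('b.npy')
def fo():
    return robot.observe()
def st(tag):
    o=robot.observe();P=o['tool_pos'][:2]-xy;f=o['ft_force']-b
    print(tag,'x %.4f y %.4f z %.4f'%(P@d,P@n,o['tool_pos'][2]),'F along %.2f lat %.2f z %.2f'%(f[:2]@d,f[:2]@n,f[2]),'t %.2f'%o['time']);return P@d,f[:2]@d
def go(xx,v,g): return robot.line_to([*(xy+xx*d),.102],vel=v,guard=g)
E
python3 - <<'E'
from push import *
X,_=st('0')
for k in range(1,7):
    h=go(-.199+.005*k,.015,11);st(h)
    if h: break
cv2.imwrite('pics/pB.png',robot.grab_frame('wrist'));cv2.imwrite('pics/pBs.png',cv2.resize(robot.grab_frame('side')[200:340,170:310],None,fx=4,fy=4,interpolation=cv2.INTER_CUBIC))
E
```

```text
0 x -0.1992 y 0.0003 z 0.1014 F along -0.86 lat 0.54 z 0.04 t 18.08
False x -0.1940 y -0.0000 z 0.1020 F along -3.99 lat -0.86 z -0.26 t 18.62
False x -0.1886 y 0.0001 z 0.1019 F along -2.00 lat -0.60 z 0.87 t 19.10
False x -0.1837 y 0.0000 z 0.1019 F along -1.61 lat -1.13 z 0.39 t 19.58
False x -0.1787 y 0.0001 z 0.1019 F along -1.67 lat -0.50 z -0.10 t 20.07
False x -0.1737 y 0.0000 z 0.1020 F along -2.23 lat 0.48 z 0.43 t 20.55
False x -0.1687 y 0.0000 z 0.1019 F along -0.81 lat -0.77 z 0.17 t 21.03
```

View pics/pB.png

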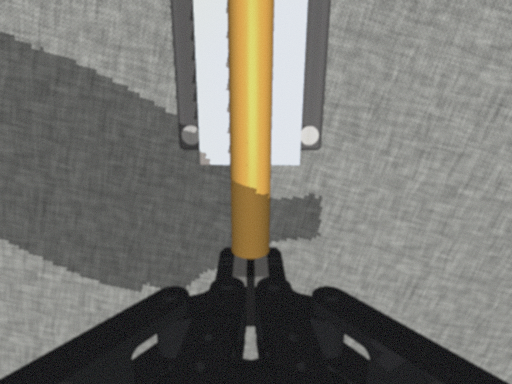

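View pics/pBs.png

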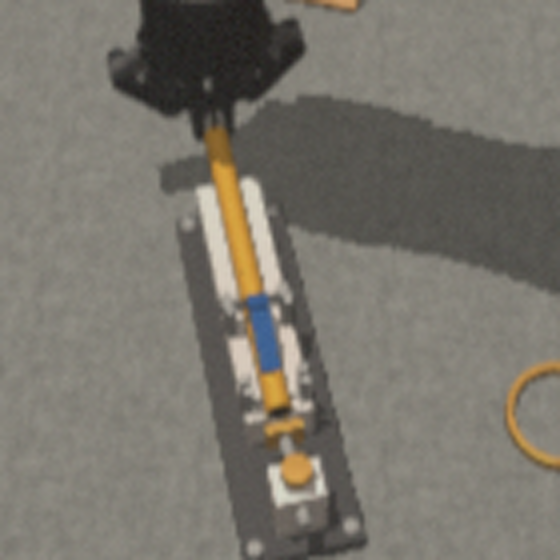

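```bash
python3 - <<'E'
from push import *
st('0')
h=go(-.140,.006,9);st(h)
robot.pause(.15);st('p')
cv2.imwrite('pics/pC.png',robot.grab_frame('wrist'));cv2.imwrite('pics/pCs.png',cv2.resize(robot.grab_frame('side')[240:340,190:290],None,fx=6,fy=6,interpolation=cv2.INTER_CUBIC))
E
```

```text
0 x -0.1687 y 0.0001 z 0.1019 F along -0.82 lat -0.14 z -0.50 t 21.13
True x -0.1573 y -0.0001 z 0.1019 F along -1.07 lat -0.57 z 0.90 t 23.47
p x -0.1574 y 0.0002 z 0.1016 F along -1.04 lat -0.31 z 0.41 t 23.62
```

View pics/pCs.png

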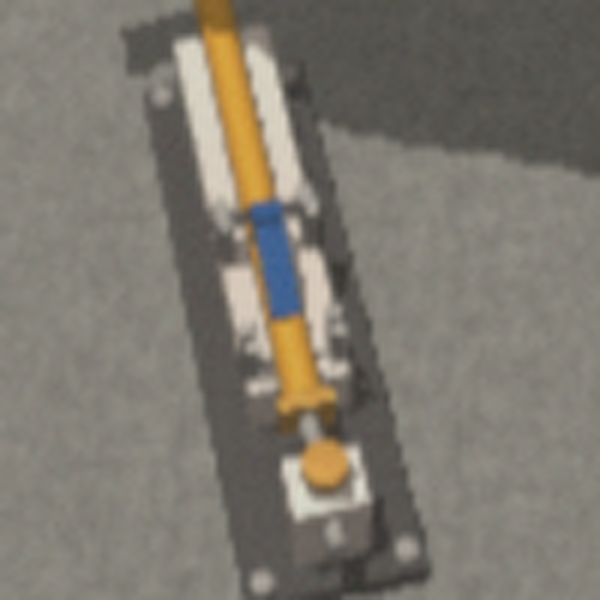

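It tripped with the front end at about jig x = 53.5 mm, and my picture estimate of the stop face was 54 mm. I'll confirm with a second, slower push, which also gives a longer bearing time.

```bash
python3 - <<'E'
from push import *
st('0')
for g,v in((10,.002),(11.5,.002)):
    h=go(-.1540,v,g);st(h)
robot.pause(.2);st('p')
E
```

```text
0 x -0.1574 y 0.0003 z 0.1014 F along -0.19 lat 0.47 z -0.18 t 23.72
True x -0.1572 y -0.0001 z 0.1020 F along -1.83 lat -1.10 z 1.32 t 24.52
True x -0.1569 y -0.0000 z 0.1020 F along -2.48 lat -0.37 z 1.49 t 25.23
p x -0.1569 y 0.0001 z 0.1018 F along -1.90 lat -0.69 z 0.89 t 25.43
```

```bash
python3 - <<'E'
from push import *
robot.line_to([*(xy-.20*d),.102],vel=.06);robot.line_to([*(xy-.20*d),.25],vel=.15)
robot.move_pose([*(xy-.165*d),.30],[180,0,np.degrees(th)]);robot.pause(.3);st('v')
c=robot.get_calibration('wrist');np.save('fin.npy',c,allow_pickle=True)
w=robot.grab_frame('wrist');s=robot.grab_frame('side');cv2.imwrite('pics/fin_w.png',w)
s1=cv2.imread('pics/side1.png')
cr=lambda im:cv2.resize(im[270:345,205:270],(390,450),interpolation=cv2.INTER_CUBIC)
cv2.imwrite('pics/fs.png',np.hstack([cr(s1),cr(s)]))
# jig-frame measure of stop shift in side images by phase corr of plate region
cv2.imwrite('pics/fin_s.png',s)
a=cv2.cvtColor(s1[305:335,230:262],6).astype('f4');bb=cv2.cvtColor(s[305:335,230:262],6).astype('f4');print(cv2.phaseCorrelate(a,bb))
E
```

```text
v x -0.1652 y 0.0004 z 0.2988 F along -0.83 lat 0.05 z 0.55 t 28.08
((0.0068095664779050935, 0.06364524767557178), 0.9885874405503273)
```

View pics/fs.png

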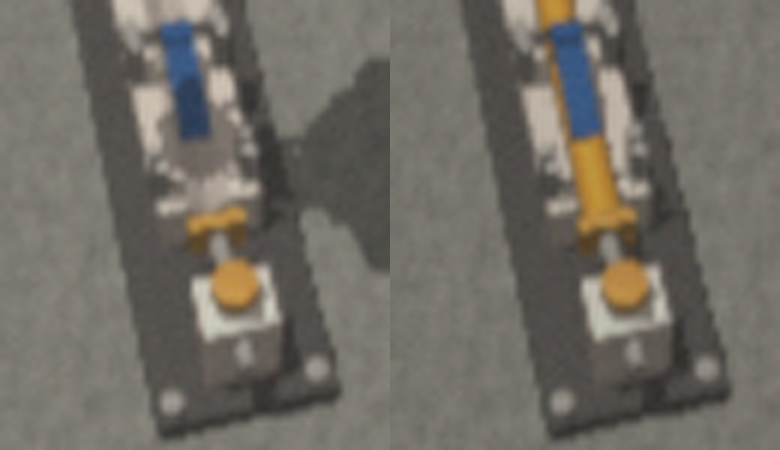

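View pics/fin_w.png

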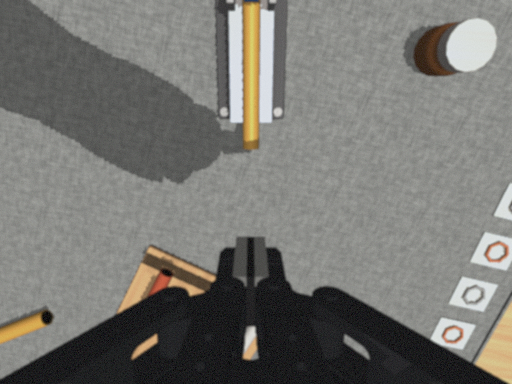

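View pics/fin_s.png

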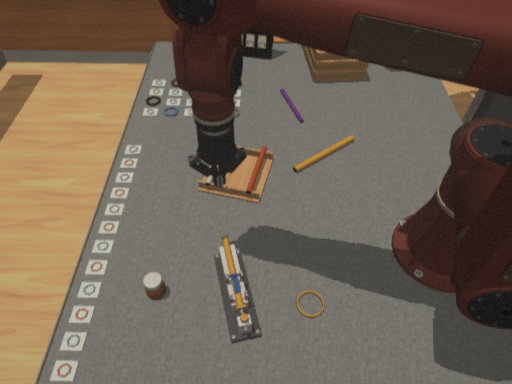

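```bash
python3 - <<'E'
from push import *
robot.move_pose([*(xy+.06*d),.26],[180,0,np.degrees(th)]);robot.pause(.3);st('v')
c=robot.get_calibration('wrist')
w=robot.grab_frame('wrist')
uv=proj(c,[[*(xy+.0*d),.045],[*(xy+.08*d),.045]]);print(uv)
m=uv.mean(0).astype(int);cv2.imwrite('pics/gap.png',cv2.resize(w[max(0,m[1]-70):m[1]+70,m[0]-60:m[0]+60],None,fx=4,fy=4,interpolation=cv2.INTER_CUBIC))
E
```

```text
v x 0.0590 y -0.0002 z 0.2601 F along 0.70 lat -0.05 z 0.34 t 29.39
[[249.04830037 237.10007756]
 [248.85511487 153.95340016]]
```

View pics/gap.png

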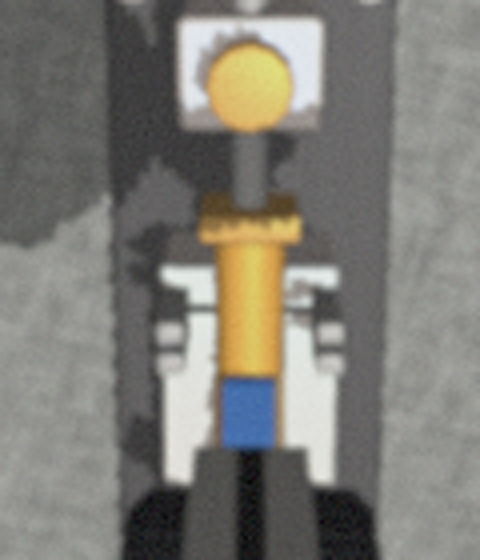

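The close view shows the tube's end meeting the brass plate at crop (250,242) with no visible gap, and the blue finger resting on the tube. The gripper is clear of everything, so I'm handing in.

```bash
python3 -c "
from plant import robot
robot.job_done();print(robot.observe()['time'])"
```

```text
the job is handed in; nothing more can be done
the job is handed in; nothing more can be done
```

The brass tube is in the V-groove under the blue hold-down with its end against the brass stop. I handed the job in at about 29.5 s of the 61 s allowed; no verdict is reported.

- **What I did:** I took the yellow tube from the middle of the rack and laid it in the groove from the mouth. I slid it under the fork while still holding it, let go, and pushed its rear end with the closed fingertips.
- **Feeling for the stop:** The first push stopped at a 9 N rise, with the tube's front end at about jig x = 53.5 mm; my picture estimate of the stop face was 54 mm. Two slower pushes, with limits of 10 and 11.5 N, stopped within 0.4 mm of the same place.
- **Last checks:** The close view shows no gap between tube and stop. In the side camera the stop region shifted by only 0.06 pixel from before to after. The tube lies along the groove, the copper tube, jar and bangle look undisturbed, and the gripper is clear. The aluminium tube was hidden behind the gripper in the last side picture, so I last saw it in place just after lifting the brass tube.
- **What disagreed or stayed unsure:** My first groove line was about 1.5 mm off sideways; I corrected it from a wrist picture before lowering the tube. The force readings fell to 1–2 N after each stop. The force on the stop itself was not measured separately; I judged it from the rise in force and the blocked position.

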